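# Pack the mincer's washed parts into their carrier

## Robot

A 6-joint arm with a two-finger parallel gripper is mounted at the origin on the work surface. World frame = base frame: x ahead of the robot, y to its left, z up, the work surface at z = 0. Lengths are in mm, angles in rad, forces in N, time in s.
With the tool pointing down it reaches from about 275 to 750 mm from the base axis. Payload 10.2 kg.
Tool frame: the origin (TCP) lies at the very end of the fingers, on their centre line; the grasp point (between the pads) lies 19 mm behind it; z points along the fingers, y is the line along which they close (so a half turn about z gives the same grasp; the last joint's range is limited). The gripper opens to 85 mm and grips with 20 to 120 N. Pads are 22 mm wide; open, the fingers measure 114 mm over their backs; the gripper's body (76 mm by 85 mm) begins 54 mm behind the grasp point. The pads swing forward as they close: fully open they stand 13 mm farther back than shut.
Start: joints at [0.996, 0.313, 1.498, -0, 1.331, -0.223], TCP at [180.922, 492.847, 231.294] pointing down, gripper open.
Joint ranges: [-2.94, 2.94], [-0.97, 2.17], [0.19, 2.56], [-1.23, 4.37], [0.02, 3.11], [-2.88, 2.88]. Speed limits (rad/s): [2.39, 2.39, 3.01, 3.14, 3.14, 3.14].

## Interface

Orientations are given as a unit quaternion [w, x, y, z].
In Python, from rig import ctrl gives the robot as it stands.
- The arm moves only by the shell command python3 -m inch 'ROWS' [OPENING] [FORCE]. ROWS is text: rows parted by semicolons, each of 6 numbers parted by spaces: the shift along the tool's x, y, z in mm, then the turn, a rotation vector about the tool's x, y, z in units of 6 degrees (1.0 is 6 degrees). A call has exactly 10 rows; each row shifts and turns the commanded pose from where the row before left it, along the tool's axes as they then stand; what a row does not reach is not made up. A row lasts 1/12 s, in which the tool goes at most 41.7 mm and 7.16 degrees, less where a joint would pass 70% of its speed; a pose out of reach is approached as far as the arm can. A call with a gripper value outside its range is refused whole. OPENING is the opening, from 0 (shut) to 1 (fully open), set as the call begins (- or left out, the last holds). The fingers move at their own pace and stop on an object; FORCE is the grip in N (left out, the last holds). Time passes only in rows, so rows that do not move let the fingers close, or fill a call up. It gives the time, the measured TCP pose, the force, the opening and the grip force at its end, in the units of the state.
- ctrl.sense(): the state, without advancing time (a new reading comes with each control period).
- ctrl.capture(name): name is "side" or "top"; returns a dict with "image" (420x560x3 uint8, red, green, blue), "intrinsics" (3x3 intrinsics, pixels), "rvec" (rotation vector, rad) and "tvec" (3), from world to camera coordinates, as OpenCV has them. Camera axes: x right, y down, z forward; pixel columns grow to the right and rows downward; lengths in mm; the calibration is good to about 2 mm. A picture is of the moment at which its call begins. There is no depth.
- ctrl.finish_job(): hands the job in; it is judged then, once.
The state is a dict: "time_s": time; "joints": joint angles; "dq": joint speeds; "tau": joint torques, N m; "eef_pos": TCP position; "ee_rot": TCP orientation; "force": force on the tool from outside, world axes, zero at the start; "wrist_torque": the same for the moment, N m; "grip_width": opening from 0.0 (shut) to 1.0 (fully open); "grip_force": force on a finger pad.
Only numpy, scipy, OpenCV 4.12 (cv2) and the standard library are available. Lean on these libraries where they do the work, as an engineer would, in place of code of your own. Each camera call takes 0.05 s, during which the arm holds its last target. There are 200 camera calls.

## Task

The bench mincer has been stripped and washed; pack its metal nozzle, metal ring nut, four-winged knife and red tamper into the parts carrier, each fully home on its own block: nozzle upright over the thin pin, ring nut flat round the blue boss, tamper upright in the round recess, knife flat in the square recess, hub up. Set each part down, do not drop it. The nozzle and the ring nut of black plastic belong to another machine: leave them standing where they are.

Things in the scene. Friction and masses are not known exactly. Their poses are not given: they have to be found in the camera images.
- steel_nozzle_mid (a point): Steel filling nozzle standing upright on its wide round mouth: flange 50 mm across and 5 mm high at the foot, a cone up to 42 mm, then a straight bright steel tube 22 mm in diameter to the top; 120 mm high in all, hollow right through (wall 2 mm). 90-180 g. The point is its centre, 60 mm above its underside; z is its axis, up. It stands loose on the bench in front of the carrier.
- steel_ring_mid (a point): Ring nut of bare silvery aluminium lying flat: 62 mm outside (with 1 mm grip ribs), 46 mm clear hole, wall 8 mm, 24 mm high. 120-240 g. The point is its centre, on the axis 12 mm above its underside. It stands loose on the bench in front of the carrier.
- tamper_mid (a point): Red plastic tamper (pusher) standing upright on its foot: shaft 42 mm in diameter to a height of 75 mm, collar 58 mm from 75 to 83 mm, round handle 28 mm in diameter from 83 mm to the top at 130 mm. 110-220 g. The point is its centre, 65 mm above its underside; z is its axis, up. It stands loose on the bench in front of the carrier.
- knife_mid (a point): Mincer knife of bright steel lying flat, hub up: a cross of four wings 52 mm tip to tip, wings 11 mm wide and 8 mm high, with a round hub 22 mm in diameter that rises to 22 mm. 55-110 g. The point is on its axis, 11 mm above its underside; x and y lie along the wings. It stands loose on the bench in front of the carrier.
- black_nozzle_mid (a point): Look-alike, to be left alone: nozzle of black plastic, same shape and size as the steel one (120 mm high, flange 50 mm) but with a 28 mm tube. The point is its centre, 60 mm above its underside. It stands loose on the bench in front of the carrier.
- black_ring_mid (a point): Look-alike, to be left alone: ring nut of black plastic, same shape and size as the aluminium one (62 mm across, 24 mm high). The point is its centre, 12 mm above its underside. It stands loose on the bench in front of the carrier.
- pin_block_seat (a point): Nozzle's place: block with a thin dark upright pin, 12 mm thick, 28 mm high; the nozzle's mouth goes over it (8 mm play). Point: foot of the pin, on the block's top, where the nozzle stands. White 90 x 92 mm block, fixed, one of four side by side in any order, 92 mm apart, in a low steel tray 384 mm long (rim below the block tops); top 29 mm above the bench; x across the row, y along it, z up.
- boss_block_seat (a point): Ring nut's place: block with a fat blue boss, 30 mm across, 13 mm high; the ring nut lies round it (8 mm play). Point: on the boss's axis, level with the block's top, where the nut rests. White 90 x 92 mm block, fixed, one of four side by side in any order, 92 mm apart, in a low steel tray 384 mm long (rim below the block tops); top 29 mm above the bench; x across the row, y along it, z up.
- cup_block_seat (a point): Tamper's place: block with a round recess 60 mm across, 10 mm deep, blue floor; the 42 mm foot stands in it (9 mm play). Point: centre of the recess's floor. White 90 x 92 mm block, fixed, one of four side by side in any order, 92 mm apart, in a low steel tray 384 mm long (rim below the block tops); top 29 mm above the bench; x across the row, y along it, z up.
- square_block_seat (a point): Knife's place: block with a square recess 66 x 66 mm, 6 mm deep, blue floor; the knife lies in it at any turn (7 mm play or more). Point: centre of the recess's floor. White 90 x 92 mm block, fixed, one of four side by side in any order, 92 mm apart, in a low steel tray 384 mm long (rim below the block tops); top 29 mm above the bench; x across the row, y along it, z up.
Not all that is in view belongs to the job. What is shaped like the part that bears steel_nozzle_mid but turquoise is not meant. What is shaped like the part that bears knife_mid but turquoise is not meant.

How it is judged:
By the outcome, as a careful person would: the job done as asked, in the order asked, and still so for the second after the job is handed in, with the robot touching nothing.
It also fails if it takes over 109 s, if anything falls off the work surface, if the arm or the gripper's body presses on something with over 40 N, if the wrist force passes 120 N, or if a joint passes its speed limit or range.

## Working session

There is one attempt and no reset: what is moved stays moved. The work goes in short steps, Python scripts to look and compute and a shell command to move; the robot and the scene stay as the last step left them, time stands still between calls to the robot, and variables do not carry over. Pictures are saved under pics/ and viewed, at most 14 in all, crops included, and the job is handed in when it is done.

```bash
ls; mkdir -p pics; python3 - <<'E'
from rig import ctrl
import cv2,numpy as np
s=ctrl.sense(); print(s)
for n in("top","side"):
    c=ctrl.capture(n); cv2.imwrite(f"pics/{n}0.png",c["image"][:,:,::-1]); np.savez(f"pics/{n}0.npz",**c)
    R=cv2.Rodrigues(np.array(c["rvec"]))[0]; print(n,c["intrinsics"],-R.T@np.array(c["tvec"]).ravel())
E
```

```text
pics
{'time_s': 0.0, 'joints': array([ 9.95596280e-01,  3.13429818e-01,  1.49845991e+00,  4.02877881e-05,
        1.33098754e+00, -2.23407887e-01]), 'dq': array([ 0.0009897 ,  0.00046713, -0.0006473 ,  0.00150288,  0.00080507,
       -0.00019479]), 'tau': array([ 5.14034618e-04, -4.12270188e+01, -2.59743941e+01, -1.21798180e-04,
        4.16043316e-03,  7.18179376e-05]), 'eef_pos': array([180.76505638, 492.6206929 , 230.73680982]), 'ee_rot': array([-2.67738293e-04,  1.74995148e-01,  9.84569086e-01, -5.84168682e-04]), 'force': array([-0.29299687, -0.37645282,  0.82150894]), 'wrist_torque': array([-0.07383635, -0.02731488,  0.02006577]), 'grip_force': 0.0, 'grip_width': 1.001741518143238}
top [[500.49947647   0.         279.16371785]
 [  0.         500.49947647 210.53836678]
 [  0.           0.           1.        ]] [ 355.57412932    3.49772877 1399.87788514]
side [[492.77375858   0.         283.10086208]
 [  0.         492.77375858 205.03989976]
 [  0.           0.           1.        ]] [177.29412514 814.45280281 736.4345556 ]
```

View pics/top0.png

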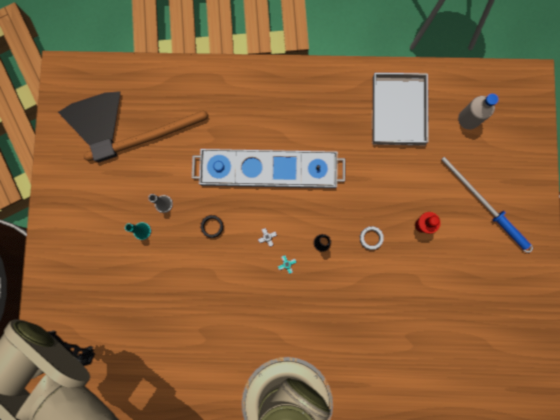

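View pics/side0.png

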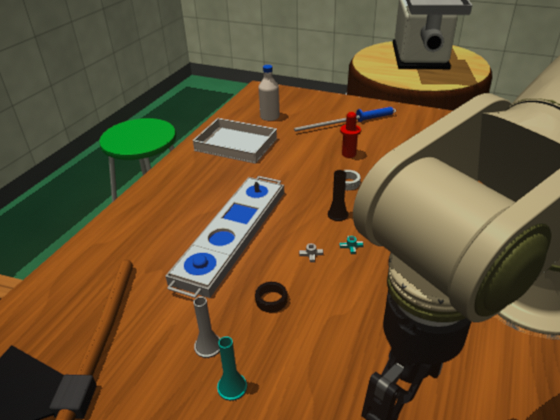

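The top view shows the carrier row from left to right: boss (219,167), cup (252,167), square (285,168), pin (318,168). The parts are the steel nozzle (160,203), black ring (212,227), steel knife (267,237), black nozzle (322,242), aluminium ring (372,238) and tamper (429,222). The turquoise decoys are at (140,231) and (287,264). The side view agrees with this.

```bash
cat > h.py <<'E'
import cv2,numpy as np
def cam(c):
    R=cv2.Rodrigues(np.array(c["rvec"],float))[0];t=np.array(c["tvec"],float).ravel();return np.array(c["intrinsics"]),R,t
def ray(c,u,v,z):
    K,R,t=cam(c);o=-R.T@t;d=R.T@np.linalg.inv(K)@[u,v,1];return (o+d*(z-o[2])/d[2])[:2]
def proj(c,p):
    K,R,t=cam(c);q=K@(R@np.array(p,float)+t);return q[:2]/q[2]
def comps(c,mask,roi,mina=15):
    x0,y0,x1,y1=roi;m=np.zeros(mask.shape,np.uint8);m[y0:y1,x0:x1]=mask[y0:y1,x0:x1]
    n,l,s,ce=cv2.connectedComponentsWithStats(m)
    for i in range(1,n):
        if s[i,4]>=mina: yield s[i],ce[i],(l==i)
E
python3 - <<'E'
from h import *
for n in("top","side"):
    c=dict(np.load(f"pics/{n}0.npz"));im=c["image"];hsv=cv2.cvtColor(im,cv2.COLOR_RGB2HSV);H,S,V=[hsv[...,i].astype(int) for i in range(3)]
    M=dict(grey=(S<70)&(V>75),blue=(H>100)&(H<125)&(S>120)&(V>80),red=((H<5)|(H>174))&(S>200)&(V>90),dark=(V<45))
    roi=(140,140,460,290) if n=="top" else (160,80,380,400)
    for k,m in M.items():
        for s,ce,_ in comps(c,m.astype(np.uint8),roi): print(n,k,"bbox",s[:4],"a",s[4],"c",ce.round(1),"z0",ray(c,*ce,0).round(0))
c=dict(np.load("pics/top0.npz"));a=c["image"][145:285,130:450,::-1];cv2.imwrite("pics/topc.png",cv2.resize(a,None,fx=2.5,fy=2.5,interpolation=2))
c=dict(np.load("pics/side0.npz"));a=c["image"][110:390,160:380,::-1];cv2.imwrite("pics/sidec.png",cv2.resize(a,None,fx=2.1,fy=2.1,interpolation=2))
E
```

```text
top grey bbox [373 140  55   4] a 158 c [401.1 141. ] z0 [ 731. -309.]
top grey bbox [192 149 153  39] a 3536 c [269.2 168.4] z0 [643.  65.]
top grey bbox [442 157  18  22] a 97 c [451.  167.1] z0 [ 658. -449.]
top grey bbox [149 194  23  18] a 112 c [161.5 202.2] z0 [539. 368.]
top grey bbox [360 226  23  24] a 248 c [371.4 237.7] z0 [ 453. -226.]
top grey bbox [258 228  19  18] a 153 c [266.9 236.9] z0 [448.  66.]
top grey bbox [281 255   6  10] a 19 c [283.1 258.6] z0 [388.  19.]
top blue bbox [208 156  22  22] a 383 c [218.5 166.2] z0 [646. 210.]
top blue bbox [274 157  22  22] a 452 c [284.  167.7] z0 [646.  23.]
top blue bbox [242 158  19  19] a 276 c [251.5 167. ] z0 [646. 116.]
top blue bbox [309 160  18  18] a 244 c [317.3 168.2] z0 [647. -72.]
top red bbox [418 212  22  21] a 324 c [428.7 222.2] z0 [ 500. -385.]
top dark bbox [157 199   5   5] a 17 c [159.1 200.9] z0 [542. 375.]
top dark bbox [203 218   7  10] a 15 c [205.2 221.5] z0 [487. 241.]
top dark bbox [315 235  15  16] a 139 c [321.3 243.3] z0 [434. -86.]
side grey bbox [259  80  19  40] a 610 c [267.5  98.8] z0 [ 8
[... 1286 characters left out ...]
e dark bbox [235  80  16   2] a 22 c [243.3  80.3] z0 [1013. -732.]
side dark bbox [276  80 104  19] a 872 c [337.9  86.8] z0 [ 663. -794.]
side dark bbox [160 135  16  17] a 46 c [169.4 143.7] z0 [1010. -232.]
side dark bbox [328 171  20  50] a 623 c [338.4 197.6] z0 [ 455. -153.]
side dark bbox [255 183   4   9] a 24 c [256.3 187.4] z0 [ 668. -119.]
side dark bbox [256 282  31  30] a 585 c [270.9 296.8] z0 [478. 213.]
side dark bbox [230 346   5  21] a 31 c [232.5 354.6] z0 [486. 363.]
side dark bbox [235 368  10  17] a 51 c [239.3 377. ] z0 [454. 398.]
side dark bbox [374 373   6   5] a 19 c [376.8 375.1] z0 [239. 308.]
side dark bbox [365 377  15  23] a 233 c [372.7 390.3] z0 [238. 338.]
```

View pics/topc.png

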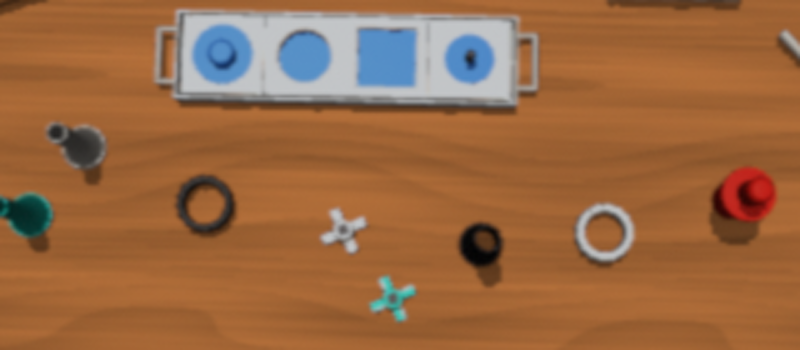

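View pics/sidec.png

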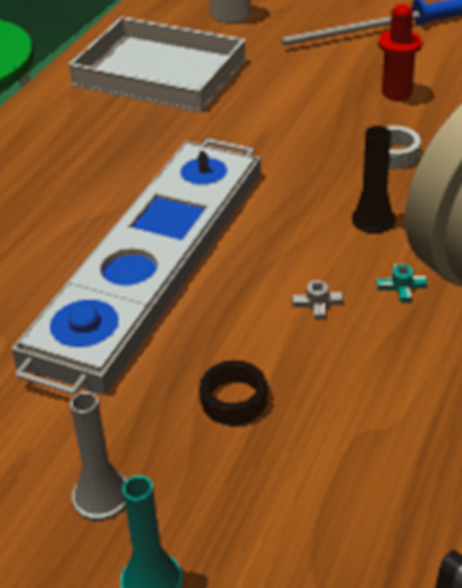

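The crops, in full-image pixels: in the top view the steel nozzle's tube mouth is at (152.8,197.8) and its foot at (163.6,204.2). The tamper handle top is at (434,220) and its collar at (428.8,222.6). In the side view the nozzle mouth is at (201,302). The pin with the dark spike is the rightmost block and the fat boss is the leftmost.

```bash
python3 - <<'E'
from h import *
T=dict(np.load("pics/top0.npz"));S=dict(np.load("pics/side0.npz"))
def tc(a,b):return 130+a/2.5-.3,145+b/2.5-.3
def sc(a,b):return 160+a/2.1-.26,110+b/2.1-.26
P=lambda l,c,uv,z:print(l,uv if 0 else np.round(uv,1),"z",z,ray(c,*uv,z).round(1))
P("noz tip T",T,tc(57,132),120);P("noz foot T",T,tc(84,148),4);P("noz tip S",S,sc(86,403),120);P("noz foot S",S,(207.3,347),4)
for n,c,o in(("T",T,[(371.4,237.7)]),("S",S,[(352.4,177.1)])):P("ring "+n,c,o[0],18)
P("ring T c",T,tc(605,233),12)
P("knife T",T,(266.9,236.9),10);P("knife hub T",T,tc(344,230),22);P("knife hub S",S,sc(318,286),22)
P("tam top T",T,tc(760,188),130);P("tam collar T",T,tc(746,194),81)
P("tam top S",S,sc(401,10),130);P("tam collar S",S,sc(400,42),80)
P("boss T",T,(218.5,166.2),29);P("boss S",S,(199.5,263.4),31)
P("boss top T",T,tc(222,53),42)
P("cup T",T,(251.5,167),19);P("cup S",S,(221.1,238.1),19)
P("sq T",T,(284,167.7),23);P("sq S",S,(239.9,213.4),23)
P("pin T",T,(317.3,168.2),29);P("pin S",S,(256.4,191.5),29)
P("turq foot",T,tc(30,215),4);P("black noz",T,tc(481,245),4)
E
```

```text
noz tip T [152.5 197.5] z 120 [534.8 360.8]
noz foot T [163.3 203.9] z 4 [533.5 361.5]
noz tip S [200.7 301.6] z 120 [532.7 363.6]
noz foot S [207.3 347. ] z 4 [533.6 367.6]
ring T [371.4 237.7] z 18 [ 451.4 -222.7]
ring S [352.4 177.1] z 18 [ 442.1 -227.7]
ring T c [371.7 237.9] z 12 [ 451.3 -224.5]
knife T [266.9 236.9] z 10 [447.   65.6]
knife hub T [267.3 236.7] z 22 [446.8  64. ]
knife hub S [311.2 245.9] z 22 [447.5  65.3]
tam top T [433.7 219.9] z 130 [ 492.8 -361.6]
tam collar T [428.1 222.3] z 81 [ 491.3 -360.9]
tam top S [350.7 114.5] z 130 [ 490.5 -351.2]
tam collar S [350.2 129.7] z 80 [ 491.3 -359.2]
boss T [218.5 166.2] z 29 [640.1 205.8]
boss S [199.5 263.4] z 31 [639.8 209. ]
boss top T [218.5 165.9] z 42 [638.3 203.9]
cup T [251.5 167. ] z 19 [642.  114.2]
cup S [221.1 238.1] z 19 [644.2 110.7]
sq T [284.  167.7] z 23 [641.2  22.8]
sq S [239.9 213.4] z 23 [642.9  20.2]
pin T [317.3 168.2] z 29 [640.6 -70. ]
pin S [256.4 191.5] z 29 [640.7 -66.5]
turq foot [141.7 230.7] z 4 [456.1 418.3]
black noz [322.1 242.7] z 4 [435.1 -88.3]
```

```bash
python3 -m inch '0 0 0 0 0 -1.12; 0 0 0 0 0 -1.12; 0 0 0 0 0 -1.12; -30 -10 0 0 0 0; -35 -15 0 0 0 0; -35 -15 0 0 0 0; -35 -15 0 0 0 0; -35 -15 0 0 0 0; -35 -15 0 0 0 0; 0 0 0 0 0 0' 1 40; python3 -m inch '-30 -10 0 0 0 0; -30 -10 0 0 0 0; -30 -10 0 0 0 0; -30 -10 0 0 0 0; -27 -5 0 0 0 0; 0 0 10 0 0 0; 0 0 20 0 0 0; 0 0 20 0 0 0; 0 0 0 0 0 0; 0 0 0 0 0 0'
```

```text
time_s: 0.93
eef_pos: [390.9, 404.9, 230.4]
ee_rot: [0.0, 0.003, 1.0, -0.001]
force: [0.4, 0.6, 0.2]
grip_width: 1.005
grip_force: 0.0
time_s: 1.77
eef_pos: [532.2, 363.0, 180.7]
ee_rot: [-0.001, -0.0, 1.0, -0.0]
force: [0.0, 0.7, 0.6]
grip_width: 1.0
grip_force: 0.0
```

```bash
python3 -m inch '-1 0 15 0 0 0; 0 0 20 0 0 0; 0 0 25 0 0 0; 0 0 25 0 0 0; 0 0 15 0 0 0; 0 0 8 0 0 0; 0 0 0 0 0 0; 0 0 0 0 0 0; 0 0 0 0 0 0; 0 0 0 0 0 0' 1 50;  python3 -m inch '0 0 0 0 0 0; 0 0 0 0 0 0; 0 0 0 0 0 0; 0 0 0 0 0 0; 0 0 0 0 0 0; 0 0 0 0 0 0; 0 0 0 0 0 0; 0 0 0 0 0 0; 0 0 0 0 0 0; 0 0 0 0 0 0' 0 50; python3 - <<'E'
from h import *
from rig import ctrl
a=[]
for n,r in(("top",(100,140,280,275)),("side",(130,220,310,355))):
    c=ctrl.capture(n);a.append(cv2.resize(c["image"][r[1]:r[3],r[0]:r[2],::-1],None,fx=2.2,fy=2.2,interpolation=2))
cv2.imwrite("pics/g1.png",np.hstack(a))
E
```

```text
time_s: 2.6
eef_pos: [534.6, 363.2, 74.9]
ee_rot: [0.001, -0.0, 1.0, 0.001]
force: [0.1, -0.0, -0.2]
grip_width: 1.002
grip_force: 0.0
time_s: 3.43
eef_pos: [534.0, 362.8, 73.5]
ee_rot: [0.0, -0.0, 1.0, -0.0]
force: [-0.4, -1.4, 3.0]
grip_width: 0.245
grip_force: 48.8
```

View pics/g1.png

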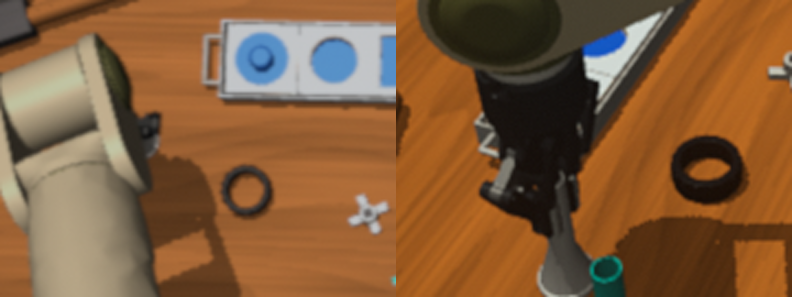

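The nozzle tube is held, with opening 0.245 (about 21 mm) and the cone free below the fingers. Lifting and carrying it to the pin block.

```bash
python3 -m inch '0 0 -10 0 0 0; 0 0 -20 0 0 0; 0 0 -25 0 0 0; 0 0 -20 0 0 0; 0 -10 -5 0 0 0; -5 -20 0 0 0 0; -8 -30 0 0 0 0; -8 -33 0 0 0 0; -8 -33 0 0 0 0; -8 -33 0 0 0 0' ; python3 -m inch '-10 -33 0 0 0 0; -10 -33 0 0 0 0; -10 -33 0 0 0 0; -10 -33 0 0 0 0; -10 -33 0 0 0 0; -10 -33 0 0 0 0; -10 -33 0 0 0 0; 0 -25 0 0 0 0; 0 -15 0 0 0 0; 0 0 0 0 0 0'; python3 -m inch '0 0 0 0 0 0; 0 0 0 0 0 0; 0 0 0 0 0 0; 0 0 0 0 0 0; 0 0 0 0 0 0; 0 0 0 0 0 0; 0 0 0 0 0 0; 0 0 0 0 0 0; 0 0 0 0 0 0; 0 0 0 0 0 0'
```

```text
time_s: 4.37
eef_pos: [570.4, 201.8, 152.4]
ee_rot: [-0.001, -0.0, 1.0, -0.0]
force: [0.6, 0.2, -1.2]
grip_width: 0.245
grip_force: 49.0
time_s: 5.2
eef_pos: [640.2, -70.2, 152.4]
ee_rot: [-0.001, 0.002, 1.0, -0.0]
force: [0.3, -0.3, -1.9]
grip_width: 0.246
grip_force: 49.1
time_s: 6.03
eef_pos: [641.0, -67.2, 153.3]
ee_rot: [0.0, -0.0, 1.0, -0.0]
force: [-0.2, 0.1, -1.4]
grip_width: 0.246
grip_force: 49.1
```

```bash
cat > look.py <<'E'
import sys
from h import *
from rig import ctrl
name=sys.argv[1];a=[]
for n,k in(("top",2),("side",6)):
    r=[int(v) for v in sys.argv[k:k+4]];c=ctrl.capture(n);np.savez(f"pics/{name}_{n}.npz",**c)
    a.append(cv2.resize(c["image"][r[1]:r[3],r[0]:r[2],::-1],(390,int(390*(r[3]-r[1])/(r[2]-r[0]))),interpolation=2))
h=max(i.shape[0] for i in a);a=[cv2.copyMakeBorder(i,0,h-i.shape[0],0,0,0) for i in a]
cv2.imwrite(f"pics/{name}.png",np.hstack(a))
E
python3 -m inch '0 -2 5 0 0 0; 0 0 8 0 0 0; 0 0 2 0 0 0; 0 0 0 0 0 0; 0 0 0 0 0 0; 0 0 0 0 0 0; 0 0 0 0 0 0; 0 0 0 0 0 0; 0 0 0 0 0 0; 0 0 0 0 0 0'; python3 look.py p1 260 110 400 250 200 90 320 210
```

```text
time_s: 6.87
eef_pos: [641.0, -69.1, 138.4]
ee_rot: [0.0, -0.0, 1.0, -0.0]
force: [-0.2, -0.9, -0.8]
grip_width: 0.244
grip_force: 49.1
```

View pics/p1.png

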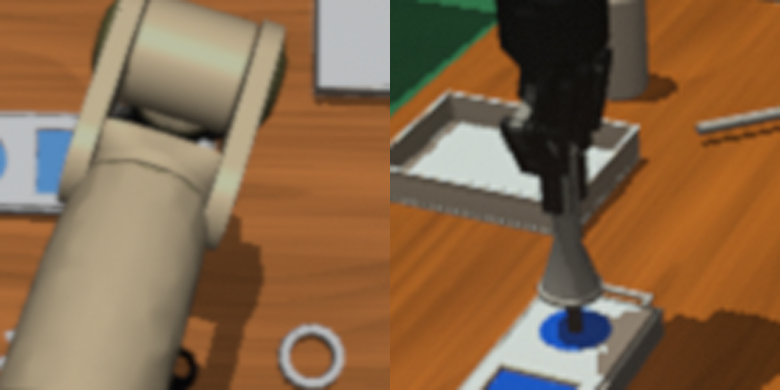

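The side crop shows the flange at about (255.4,180), directly above the pin on its blue disc at (256.5,191.5). Lowering 36 mm, with the last stretch slow.

```bash
python3 - <<'E'
from h import *
S=dict(np.load("pics/p1_side.npz"));print(ray(S,255.4,180,67),ray(S,256.4,191.5,29),proj(S,[641,-70,67]))
E
python3 -m inch '0 0 6 0 0 0; 0 0 8 0 0 0; 0 0 8 0 0 0; 0 0 5 0 0 0; 0 0 3 0 0 0; 0 0 2 0 0 0; 0 0 1 0 0 0; 0 0 0.5 0 0 0; 0 0 0 0 0 0; 0 0 0 0 0 0'
```

```text
[638.62735309 -61.59134457] [640.69954115 -66.49908784] [256.00748118 177.9833605 ]
time_s: 7.8
eef_pos: [641.1, -69.1, 105.1]
ee_rot: [0.0, -0.0, 1.0, -0.0]
force: [-0.9, 0.4, -0.9]
grip_width: 0.239
grip_force: 49.1
```

```bash
python3 -m inch '0 0 0.5 0 0 0; 0 0 0.5 0 0 0; 0 0 0.5 0 0 0; 0 0 0.5 0 0 0; 0 0 0.5 0 0 0; 0 0 0 0 0 0; 0 0 0 0 0 0; 0 0 0 0 0 0; 0 0 0 0 0 0; 0 0 0 0 0 0'
```

```text
time_s: 8.63
eef_pos: [641.0, -69.2, 102.5]
ee_rot: [0.0, -0.0, 1.0, -0.0]
force: [0.1, 0.2, 2.0]
grip_width: 0.243
grip_force: 49.3
```

```bash
python3 -m inch '0 0 0 0 0 0; 0 0 0 0 0 0; 0 0 0 0 0 0; 0 0 0 0 0 0; 0 0 -5 0 0 0; 0 0 -20 0 0 0; 0 0 -30 0 0 0; 0 0 -30 0 0 0; 0 0 -30 0 0 0; 0 0 -10 0 0 0' 0.6; python3 -m inch '20 -15 0 0 0 0; 30 -25 0 0 0 0; 30 -25 0 0 0 0; 30 -25 0 0 0 0; 30 -25 0 0 0 0; 30 -25 0 0 0 0; 20 -15 0 0 0 0; 0 0 0 0 0 0; 0 0 0 0 0 0; 0 0 0 0 0 0' 1; python3 look.py p2 300 120 440 260 200 90 380 270
```

```text
time_s: 9.47
eef_pos: [642.0, -69.4, 232.8]
ee_rot: [0.004, -0.0, 1.0, -0.001]
force: [0.8, 0.1, 0.2]
grip_width: 0.6
grip_force: 0.0
time_s: 10.3
eef_pos: [451.3, -223.9, 227.3]
ee_rot: [0.0, -0.0, 1.0, 0.0]
force: [0.1, 0.2, -0.3]
grip_width: 0.996
grip_force: 0.0
```

View pics/p2.png

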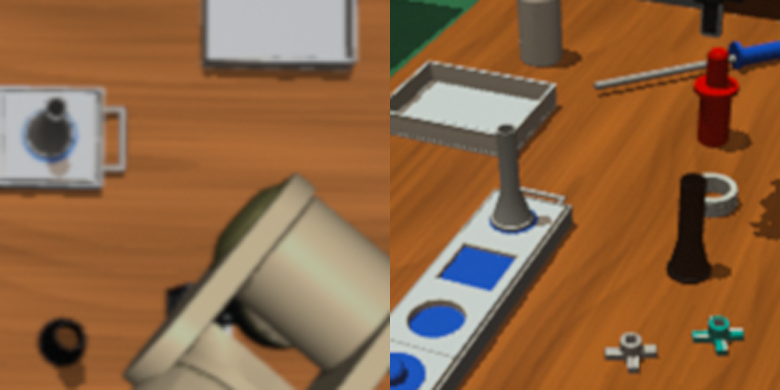

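The nozzle stands upright on the pin block, centred on the blue disc. Now down around the ring.

```bash
python3 -m inch '0 0 15 0 0 0; 0 0 30 0 0 0; 0 0 35 0 0 0; 0 0 35 0 0 0; 0 0 35 0 0 0; 0 0 30 0 0 0; 0 0 15 0 0 0; 0 0 5 0 0 0; 0 0 0 0 0 0; 0 0 0 0 0 0' ; python3 -m inch '0 0 6 0 0 0; 0 0 6 0 0 0; 0 0 5 0 0 0; 0 0 3 0 0 0; 0 0 2 0 0 0; 0 0 1 0 0 0; 0 0 0 0 0 0; 0 0 0 0 0 0; 0 0 0 0 0 0; 0 0 0 0 0 0'
```

```text
time_s: 11.23
eef_pos: [451.7, -224.2, 28.1]
ee_rot: [0.0, -0.0, 1.0, -0.0]
force: [0.1, 0.2, -0.1]
grip_width: 1.0
grip_force: 0.0
time_s: 12.07
eef_pos: [451.0, -224.2, 4.4]
ee_rot: [0.0, -0.0, 1.0, -0.0]
force: [-0.2, -0.8, 0.5]
grip_width: 1.0
grip_force: 0.0
```

```bash
python3 -m inch '0 0 0 0 0 0; 0 0 0 0 0 0; 0 0 0 0 0 0; 0 0 0 0 0 0; 0 0 0 0 0 0; 0 0 0 0 0 0; 0 0 0 0 0 0; 0 0 0 0 0 0; 0 0 0 0 0 0; 0 0 0 0 0 0' 0 60; python3 -m inch '0 0 -2 0 0 0; 0 0 -5 0 0 0; 0 0 -10 0 0 0; 0 0 -20 0 0 0; 0 0 -25 0 0 0; 0 0 -25 0 0 0; 0 0 -10 0 0 0; 0 0 -3 0 0 0; 0 0 0 0 0 0; 0 0 0 0 0 0'
```

```text
time_s: 12.9
eef_pos: [451.0, -224.1, 5.2]
ee_rot: [0.0, 0.0, 1.0, 0.0]
force: [-3.6, 2.1, 12.0]
grip_width: 0.702
grip_force: 62.2
time_s: 13.73
eef_pos: [450.5, -223.7, 103.2]
ee_rot: [-0.001, -0.0, 1.0, 0.001]
force: [0.8, -0.2, -1.5]
grip_width: 0.703
grip_force: 65.0
```

```bash
python3 -m inch '0 0 -10 0 0 0; 0 0 -20 0 0 0; -5 10 -20 0 0 0; -10 20 -10 0 0 0; -10 30 0 0 0 0; -10 33 0 0 0 0; -10 33 0 0 0 0; -10 33 0 0 0 0; -10 33 0 0 0 0; -10 33 0 0 0 0'; python3 -m inch '-15 33 0 0 0 0; -15 33 0 0 0 0; -15 33 0 0 0 0; -15 33 0 0 0 0; -15 33 0 0 0 0; -15 25 0 0 0 0; -14 10 0 0 0 0; -10 5 0 0 0 0; 0 0 0 0 0 0; 0 0 0 0 0 0'
```

```text
time_s: 14.57
eef_pos: [525.9, 2.6, 164.0]
ee_rot: [-0.001, 0.0, 1.0, 0.0]
force: [-0.3, 0.1, -0.6]
grip_width: 0.704
grip_force: 65.1
time_s: 15.4
eef_pos: [639.5, 205.7, 163.3]
ee_rot: [-0.001, -0.0, 1.0, -0.0]
force: [-0.3, -1.3, -0.9]
grip_width: 0.7
grip_force: 65.1
```

```bash
python3 -m inch '0 0 10 0 0 0; 0 0 20 0 0 0; 0 0 25 0 0 0; 0 0 25 0 0 0; 0 0 15 0 0 0; 0 0 5 0 0 0; 0 0 0 0 0 0; 0 0 0 0 0 0; 0 0 0 0 0 0; 0 0 0 0 0 0'; python3 look.py p3 180 120 300 240 140 180 280 320
```

```text
time_s: 16.23
eef_pos: [640.5, 205.9, 65.7]
ee_rot: [0.001, 0.0, 1.0, 0.0]
force: [0.2, 0.9, -1.1]
grip_width: 0.706
grip_force: 65.1
```

View pics/p3.png

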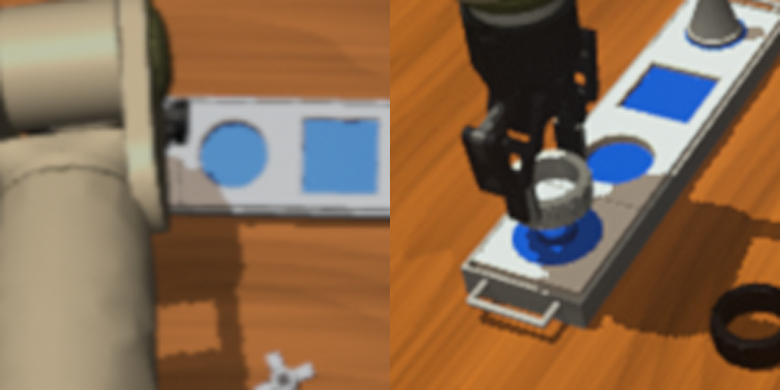

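The ring is held level above the boss in the side crop. Its rim centre is at about (200.7,242.8) and the blue disc centre at about (199.9,264).

```bash
python3 - <<'E'
from h import *
S=dict(np.load("pics/p3_side.npz"));print(ray(S,200.7,242.8,85),ray(S,200.7,248.2,73),proj(S,[640,206,85]),proj(S,[640,206,29]),proj(S,[640,206,42]))
E
python3 -m inch '0 0 4 0 0 0; 0 0 5 0 0 0; 0 0 5 0 0 0; 0 0 5 0 0 0; 0 0 4 0 0 0; 0 0 3 0 0 0; 0 0 2 0 0 0; 0 0 0 0 0 0; 0 0 0 0 0 0; 0 0 0 0 0 0'
```

```text
[632.59038034 202.98010691] [632.5697076  205.96632157] [196.72148617 242.83947346] [200.25398319 263.14144857] [199.45496321 258.5493191 ]
time_s: 17.17
eef_pos: [640.1, 205.9, 36.6]
ee_rot: [0.0, -0.0, 1.0, 0.0]
force: [0.1, -0.5, -1.2]
grip_width: 0.702
grip_force: 65.1
```

The ring's right edge at crop x=592, less its projected half-width of 43.5 px, puts its centre at u≈196.9. That matches the predicted 196.7; a finger hides the left edge. It is already round the boss without contact.

```bash
python3 -m inch '0 0 0.5 0 0 0; 0 0 0.5 0 0 0; 0 0 0.5 0 0 0; 0 0 0.5 0 0 0; 0 0 0 0 0 0; 0 0 0 0 0 0; 0 0 0 0 0 0; 0 0 0 0 0 0; 0 0 0 0 0 0; 0 0 0 0 0 0'
```

```text
time_s: 18.0
eef_pos: [640.0, 205.9, 34.4]
ee_rot: [0.0, -0.0, 1.0, 0.0]
force: [0.8, -0.6, 1.1]
grip_width: 0.7
grip_force: 65.2
```

```bash
python3 -m inch '0 0 0.4 0 0 0; 0 0 0.3 0 0 0; 0 0 0 0 0 0; 0 0 0 0 0 0; 0 0 0 0 0 0; 0 0 0 0 0 0; 0 0 0 0 0 0; 0 0 0 0 0 0; 0 0 0 0 0 0; 0 0 0 0 0 0'; python3 -m inch '0 0 0 0 0 0; 0 0 0 0 0 0; 0 0 0 0 0 0; 0 0 0 0 0 0; 0 0 0 0 0 0; 0 0 -5 0 0 0; 0 0 -20 0 0 0; 0 0 -30 0 0 0; 0 0 -30 0 0 0; 0 0 -30 0 0 0' 1
```

```text
time_s: 18.83
eef_pos: [640.0, 205.9, 34.4]
ee_rot: [0.0, -0.0, 1.0, -0.0]
force: [-3.1, -1.1, 6.0]
grip_width: 0.704
grip_force: 65.8
time_s: 19.67
eef_pos: [639.8, 205.9, 150.3]
ee_rot: [0.0, -0.0, 1.0, -0.0]
force: [0.5, -0.4, 0.3]
grip_width: 0.999
grip_force: 0.0
```

```bash
python3 -m inch '15 -11 0 0 0 0; 30 -20 0 0 0 0; 30 -25 0 0 0 0; 30 -25 0 0 0 0; 30 -25 0 0 0 0; 30 -20 0 0 0 0; 20 -10 0 0 0 0; 8 -5 0 0 0 0; 0 0 0 0 0 0; 0 0 0 0 0 0' 0.7; python3 -m inch '0 0 15 0 0 0; 0 0 25 0 0 0; 0 0 25 0 0 0; 0 0 20 0 0 0; 0 0 10 0 0 0; 0 0 0 0 0 0; 0 0 0 0 0 0; 0 0 0 0 0 0; 0 0 0 0 0 0; 0 0 0 0 0 0'; python3 look.py p4 180 120 340 280 180 190 360 370
```

```text
time_s: 20.5
eef_pos: [448.0, 64.9, 149.2]
ee_rot: [0.001, 0.0, 1.0, -0.0]
force: [0.4, 0.8, -0.1]
grip_width: 0.7
grip_force: 0.0
time_s: 21.33
eef_pos: [447.6, 64.9, 54.3]
ee_rot: [0.001, -0.0, 1.0, -0.0]
force: [0.9, 0.3, 0.7]
grip_width: 0.701
grip_force: 0.0
```

View pics/p4.png

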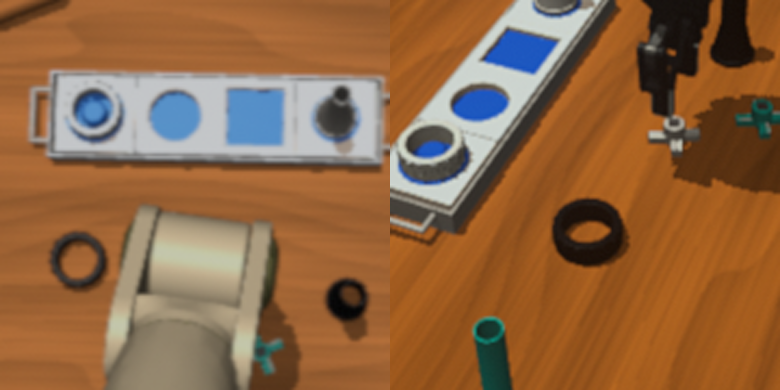

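The ring lies flat round the boss, centred at top crop (95,110), and the nozzle still stands on its pin. The knife hub is at side crop (674,124), below the open fingers. Going down to the hub and gripping.

```bash
python3 -m inch '0 0 8 0 0 0; 0 0 12 0 0 0; 0 0 10 0 0 0; 0 0 7 0 0 0; 0 0 4 0 0 0; 0 0 2 0 0 0; 0 0 1 0 0 0; 0 0 0 0 0 0; 0 0 0 0 0 0; 0 0 0 0 0 0'; python3 -m inch '0 0 0 0 0 0; 0 0 0 0 0 0; 0 0 0 0 0 0; 0 0 0 0 0 0; 0 0 0 0 0 0; 0 0 0 0 0 0; 0 0 0 0 0 0; 0 0 0 0 0 0; 0 0 0 0 0 0; 0 0 0 0 0 0' 0 50
```

```text
time_s: 22.27
eef_pos: [447.1, 64.8, 9.9]
ee_rot: [0.0, -0.0, 1.0, -0.0]
force: [0.4, 0.9, 0.1]
grip_width: 0.702
grip_force: 0.0
time_s: 23.1
eef_pos: [447.1, 64.8, 10.0]
ee_rot: [0.0, -0.0, 1.0, -0.0]
force: [-2.2, -0.5, 5.5]
grip_width: 0.229
grip_force: 48.7
```

```bash
python3 -m inch '0 0 -3 0 0 0; 0 0 -10 0 0 0; 0 0 -20 0 0 0; 0 0 -25 0 0 0; 0 0 -20 0 0 0; -10 0 -7 0 0 0; -25 -5 0 0 0 0; -30 -8 0 0 0 0; -30 -8 0 0 0 0; -30 -8 0 0 0 0'; python3 -m inch '-30 -8 0 0 0 0; -25 -6 0 0 0 0; -14 0 0 0 0 0; 0 0 10 0 0 0; 0 0 15 0 0 0; 0 0 8 0 0 0; 0 0 0 0 0 0; 0 0 0 0 0 0; 0 0 0 0 0 0; 0 0 0 0 0 0'; python3 look.py p5 220 110 360 250 170 150 310 290
```

```text
time_s: 23.93
eef_pos: [573.2, 35.6, 95.5]
ee_rot: [0.0, -0.0, 1.0, -0.0]
force: [0.6, 0.2, -0.3]
grip_width: 0.23
grip_force: 48.9
time_s: 24.77
eef_pos: [641.2, 21.9, 62.6]
ee_rot: [0.001, -0.0, 1.0, -0.0]
force: [0.4, -0.1, -0.6]
grip_width: 0.226
grip_force: 48.9
```

View pics/p5.png

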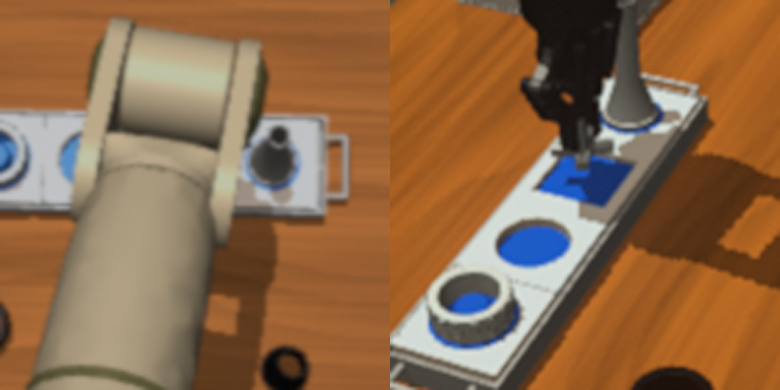

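The side crop shows the knife held level over the square recess: its wings are at about (583,155) and the recess centre at about (587,180). Lowering gently.

```bash
python3 -m inch '0 0 5 0 0 0; 0 0 7 0 0 0; 0 0 6 0 0 0; 0 0 4 0 0 0; 0 0 2 0 0 0; 0 0 1.5 0 0 0; 0 0 1 0 0 0; 0 0 0 0 0 0; 0 0 0 0 0 0; 0 0 0 0 0 0'; python3 -m inch '0 0 0.5 0 0 0; 0 0 0.5 0 0 0; 0 0 0.5 0 0 0; 0 0 0.5 0 0 0; 0 0 0.5 0 0 0; 0 0 0 0 0 0; 0 0 0 0 0 0; 0 0 0 0 0 0; 0 0 0 0 0 0; 0 0 0 0 0 0'
```

```text
time_s: 25.7
eef_pos: [641.1, 21.9, 35.3]
ee_rot: [0.0, 0.0, 1.0, -0.0]
force: [-0.6, 0.1, -0.3]
grip_width: 0.231
grip_force: 48.9
time_s: 26.53
eef_pos: [641.0, 21.9, 33.0]
ee_rot: [0.0, -0.0, 1.0, -0.0]
force: [-3.3, 1.2, 6.5]
grip_width: 0.231
grip_force: 49.3
```

```bash
python3 -m inch '0 0 0 0 0 0; 0 0 0 0 0 0; 0 0 0 0 0 0; 0 0 0 0 0 0; 0 0 -5 0 0 0; 0 0 -25 0 0 0; 0 0 -35 0 0 0; 0 0 -35 0 0 0; 0 0 -35 0 0 0; 0 0 -30 0 0 0' 0.6; python3 -m inch '10 -10 -5 0 0 0; 20 -20 0 0 0 0; 20 -33 0 0 0 0; 20 -33 0 0 0 0; 20 -33 0 0 0 0; 15 -33 0 0 0 0; 15 -33 0 0 0 0; 10 -35 0 0 0 0; 10 -35 0 0 0 0; 10 -35 0 0 0 0' 0.8; python3 -m inch '0 -35 0 0 0 0; 0 -30 0 0 0 0; 0 -17 0 0 0 0; 0 0 0 0 0 0; 0 0 0 0 0 0; 0 0 0 0 0 0; 0 0 0 0 0 0; 0 0 0 0 0 0; 0 0 0 0 0 0; 0 0 0 0 0 0'; python3 look.py p6 180 120 460 260 180 80 390 290
```

```text
time_s: 27.37
eef_pos: [641.0, 21.9, 200.7]
ee_rot: [0.001, -0.0, 1.0, -0.0]
force: [0.8, 0.7, 0.2]
grip_width: 0.603
grip_force: 0.0
time_s: 28.2
eef_pos: [490.2, -279.7, 203.2]
ee_rot: [0.0, 0.0, 1.0, -0.0]
force: [0.2, -0.1, 0.0]
grip_width: 0.801
grip_force: 0.0
time_s: 29.03
eef_pos: [491.2, -359.7, 202.8]
ee_rot: [0.0, -0.0, 1.0, -0.0]
force: [0.5, -0.2, 1.1]
grip_width: 0.801
grip_force: 0.0
```

View pics/p6.png

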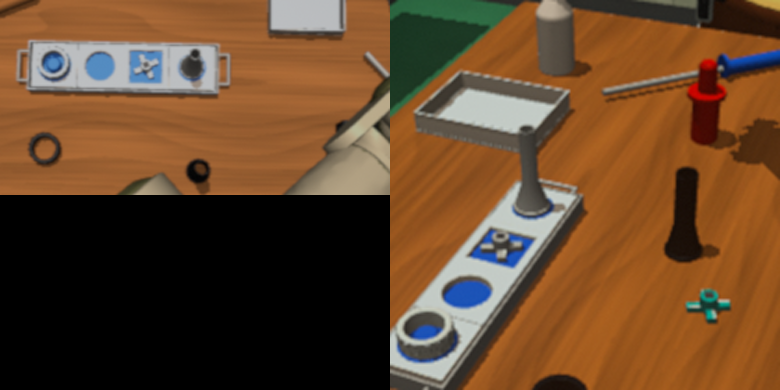

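The knife lies in the square recess, hub up, and the tamper stands undisturbed. Descending over its handle.

```bash
python3 -m inch '0 0 10 0 0 0; 0 0 20 0 0 0; 0 0 25 0 0 0; 0 0 25 0 0 0; 0 0 18 0 0 0; 0 0 9 0 0 0; 0 0 4 0 0 0; 0 0 0 0 0 0; 0 0 0 0 0 0; 0 0 0 0 0 0'; python3 -m inch '0 0 0 0 0 0; 0 0 0 0 0 0; 0 0 0 0 0 0; 0 0 0 0 0 0; 0 0 0 0 0 0; 0 0 0 0 0 0; 0 0 0 0 0 0; 0 0 0 0 0 0; 0 0 0 0 0 0; 0 0 0 0 0 0' 0 60
```

```text
time_s: 29.97
eef_pos: [491.4, -360.6, 92.8]
ee_rot: [0.001, -0.0, 1.0, -0.001]
force: [-0.9, 0.2, -0.6]
grip_width: 0.803
grip_force: 0.0
time_s: 30.8
eef_pos: [491.2, -360.5, 92.1]
ee_rot: [0.0, -0.0, 1.0, -0.001]
force: [0.3, -1.9, 4.3]
grip_width: 0.306
grip_force: 59.6
```

```bash
python3 -m inch '0 0 -3 0 0 0; 0 0 -12 0 0 0; 0 0 -25 0 0 0; 0 0 -25 0 0 0; 0 0 -15 0 0 0; -10 10 0 0 0 0; -15 20 0 0 0 0; -15 28 0 0 0 0; -10 33 0 0 0 0; -5 33 0 0 0 0'; python3 -m inch '0 33 0 0 0 0; 0 33 0 0 0 0; 0 33 0 0 0 0; 0 33 0 0 0 0; 0 33 0 0 0 0; 0 33 0 0 0 0; 0 33 0 0 0 0; 0 33 0 0 0 0; 0 33 0 0 0 0; -10 30 0 0 0 0'; python3 -m inch '-20 16 0 0 0 0; -25 7 0 0 0 0; -25 0 0 0 0 0; -15 0 0 0 0 0; 0 0 0 0 0 0; 0 0 0 0 0 0; 0 0 0 0 0 0; 0 0 0 0 0 0; 0 0 0 0 0 0; 0 0 0 0 0 0'
```

```text
time_s: 31.63
eef_pos: [546.6, -233.6, 170.4]
ee_rot: [-0.001, -0.0, 1.0, 0.001]
force: [0.3, -0.7, -1.0]
grip_width: 0.308
grip_force: 59.2
time_s: 32.47
eef_pos: [554.1, 93.9, 170.9]
ee_rot: [-0.002, -0.001, 1.0, 0.0]
force: [1.0, -0.8, -2.8]
grip_width: 0.307
grip_force: 59.2
time_s: 33.3
eef_pos: [640.6, 114.0, 171.9]
ee_rot: [0.0, -0.0, 1.0, 0.0]
force: [0.1, 0.6, -2.0]
grip_width: 0.309
grip_force: 59.4
```

```bash
python3 -m inch '-1 0 6 0 0 0; 0 0 10 0 0 0; 0 0 10 0 0 0; 0 0 8 0 0 0; 0 0 4 0 0 0; 0 0 0 0 0 0; 0 0 0 0 0 0; 0 0 0 0 0 0; 0 0 0 0 0 0; 0 0 0 0 0 0'; python3 look.py p7 180 120 300 240 160 150 300 290
```

```text
time_s: 34.13
eef_pos: [642.1, 113.9, 134.0]
ee_rot: [0.0, -0.0, 1.0, 0.0]
force: [-0.6, -0.4, -2.1]
grip_width: 0.311
grip_force: 59.4
```

View pics/p7.png

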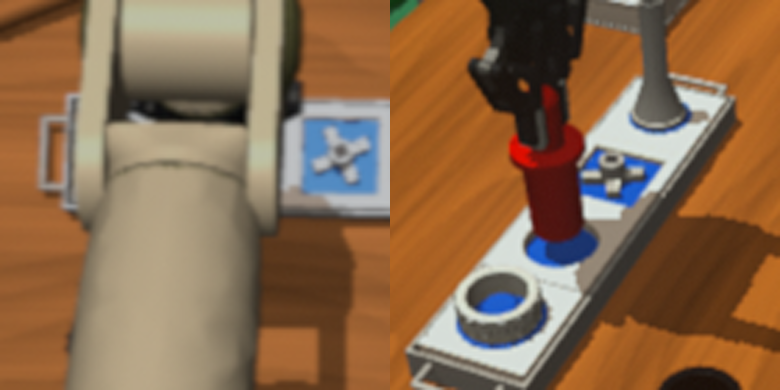

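The tamper foot in the side crop, centred near (557,232), is over the round recess at (561,242), and the tamper hangs upright. Lowering.

```bash
python3 - <<'E'
from h import *
S=dict(np.load("pics/p7_side.npz"));print(ray(S,160+167/2.786,150+232/2.786,42),proj(S,[641,114,42]),ray(S,160+171/2.786,150+242/2.786,29))
E
python3 -m inch '0 0 3 0 0 0; 0 0 5 0 0 0; 0 0 5 0 0 0; 0 0 4 0 0 0; 0 0 2 0 0 0; 0 0 1 0 0 0; 0 0 0.5 0 0 0; 0 0 0 0 0 0; 0 0 0 0 0 0; 0 0 0 0 0 0'
```

```text
[639.35491053 119.9914702 ] [220.60266671 231.44084578] [639.13579312 116.59288465]
time_s: 35.07
eef_pos: [642.0, 113.9, 113.3]
ee_rot: [0.0, -0.0, 1.0, -0.0]
force: [0.6, -0.4, -1.8]
grip_width: 0.309
grip_force: 59.4
```

```bash
python3 -m inch '0 0 0.5 0 0 0; 0 0 0.5 0 0 0; 0 0 0.5 0 0 0; 0 0 0.5 0 0 0; 0 0 0.5 0 0 0; 0 0 0 0 0 0; 0 0 0 0 0 0; 0 0 0 0 0 0; 0 0 0 0 0 0; 0 0 0 0 0 0'
```

```text
time_s: 35.9
eef_pos: [642.2, 113.8, 111.1]
ee_rot: [0.0, -0.0, 1.0, -0.0]
force: [-0.4, -0.8, 4.9]
grip_width: 0.307
grip_force: 60.0
```

```bash
python3 -m inch '0 0 0 0 0 0; 0 0 0 0 0 0; 0 0 0 0 0 0; 0 0 0 0 0 0; 0 0 -5 0 0 0; 0 0 -20 0 0 0; 0 0 -30 0 0 0; 0 0 -30 0 0 0; 0 0 -30 0 0 0; 0 0 -10 0 0 0' 0.65; python3 -m inch '20 0 0 0 0 0; 30 0 0 0 0 0; 35 0 0 0 0 0; 35 0 0 0 0 0; 35 0 0 0 0 0; 35 0 0 0 0 0; 30 0 0 0 0 0; 20 0 0 0 0 0; 0 0 0 0 0 0; 0 0 0 0 0 0'; python3 look.py p8 180 120 460 260 150 80 390 320
```

```text
time_s: 36.73
eef_pos: [643.0, 114.0, 241.0]
ee_rot: [0.004, -0.0, 1.0, -0.0]
force: [0.3, -0.7, 1.2]
grip_width: 0.653
grip_force: 0.0
time_s: 37.57
eef_pos: [401.7, 113.9, 235.9]
ee_rot: [0.001, -0.0, 1.0, -0.0]
force: [0.1, -0.8, 0.1]
grip_width: 0.654
grip_force: 0.0
```

View pics/p8.png

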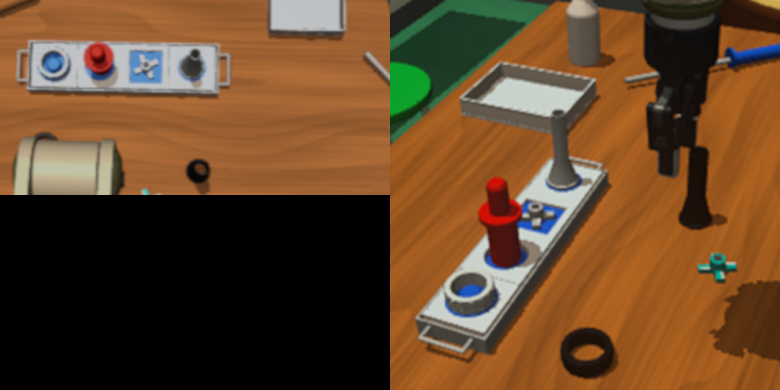

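All four parts sit in their places: ring nut, tamper, knife and nozzle at top crop (53,63), (98,60), (148,66) and (192,65). The black look-alikes have not moved and the arm is clear, so I am handing in.

```bash
python3 -c "
from rig import ctrl
print(ctrl.finish_job())"
```

```text
the job is handed in; nothing more can be done
None
```

The nozzle, ring nut, knife and tamper were each set down on their own blocks and looked fully home in the last pictures, the black look-alikes were left untouched, and the job was handed in at about 38 s.

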